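# Draw the column out of the oven tube and clip it into its cradle

## Robot

A 6-joint arm with a two-finger parallel gripper is mounted at the origin on the work surface. World frame = base frame: x ahead of the robot, y to its left, z up, the work surface at z = 0. Lengths are in m, angles in rad, forces in N, time in s.
With the tool pointing down it reaches from about 0.375 to 0.925 m from the base axis. Payload 5.7 kg.
Tool frame: the origin (TCP) lies between the finger pads; the fingertips stand 17 mm ahead of it and the grasp point (between the pads) lies 2 mm behind it; z points along the fingers, x is the direction in which the jaws open and shut, and the axes are right-handed (so a half turn about z gives the same grasp; the last joint's range is limited). The gripper opens to 88 mm and grips with 3 to 60 N. Pads are 20 mm wide; open, the fingers measure 115 mm over their backs; the gripper's body (75 mm by 178 mm) begins 61 mm behind the grasp point.
Start: joints at [1.017, 0.359, 1.51, -0, 1.272, -0.115], TCP at [0.255, 0.543, 0.24] pointing down, gripper open.
Joint ranges: [-2.97, 2.97], [-1.01, 2.36], [0.21, 2.38], [-0.96, 4.11], [0.2, 2.71], [-2.98, 2.98]. Speed limits (rad/s): [2.39, 2.39, 3.14, 3.14, 3.14, 3.14].

## Interface

Orientations are given as a unit quaternion [x, y, z, w].
In Python, from bench import * gives the robot as it stands.
- The arm moves only by the tool jog_arm, never from a script. Its argument "motion" is text: rows parted by semicolons, each of 7 numbers parted by spaces: the opening, from 0 (shut) to 1 (fully open), then the shift along the tool's x, y, z in m, then the turn, a rotation vector about the tool's x, y, z in rad. In form: grip dx dy dz rx ry rz; .... A call has 1 to 8 rows; each row shifts and turns the commanded pose from where the row before left it, along the tool's axes as they then stand; what a row does not reach is not made up. A row lasts 1/8 s, in which the tool goes at most 62.5 mm and 10.7 degrees, less where a joint would pass 70% of its speed; a pose out of reach is approached as far as the arm can. A call is refused whole if a number of a shift passes 0.0625 or a number of a turn 0.188, either way. A call with a gripper value outside its range is refused whole. The fingers move at their own pace and stop on an object; the grip force is fixed at half the most. Time passes only in rows, so rows that do not move let the fingers close. It gives the time, the measured TCP pose, the force and the opening at its end, in the units of the state.
- get_state(): the state, without advancing time (a new reading comes with each control period).
- get_image(name): name is "scene" or "top"; returns a dict with "color" (384x512x3 uint8, red, green, blue), "range_z" (384x512 float32, m along the optical axis (not along the pixel's ray), 0 where there is no reading), "K" (3x3 intrinsics, pixels), "k1" (the pictures are not rectified: a ray, as slopes to the right and down, at radius r is drawn at 1 + k1 r^2 times it, then the intrinsics apply), "rvec" (rotation vector, rad) and "tvec" (3), from world to camera coordinates, as OpenCV has them. Camera axes: x right, y down, z forward; pixel columns grow to the right and rows downward; lengths in m; the calibration is good to about 2 mm. A picture is of the moment at which its call begins.
- close_job(): hands the job in, once; it reports no verdict.
The state is a dict: "time": time; "q": joint angles; "qd": joint speeds; "joint_torque": joint torques, N m; "tcp_pos": TCP position; "eef_rot": TCP orientation; "contact_force": force on the tool from outside, world axes, zero at the start; "ft_torque": the same for the moment, N m; "width": opening from 0.0 (shut) to 1.0 (fully open).
Only numpy, scipy, OpenCV 4.12 (cv2) and the standard library are available. Lean on these libraries where they do the work, as an engineer would, in place of code of your own. Each camera call takes 0.05 s, during which the arm holds its last target. There are 200 camera calls.

## Task

Draw the long steel column all the way out of the column oven's tube, taking new grips along its length as it slides through the two open rests. Then put it away in the storage cradle: hook its blue-capped end in under the blue hood with the column tilted, white end up, and swing the white end down until the column lies level and fully seated, and let go. Leave the other things on the bench where they are.

Things in the scene. Friction and masses are not known exactly. Their poses are not given: they have to be found in the camera images.
- column_mid (a point): centre, on the axis, of the column: a loose round steel rod 20 mm across, 240 mm long, about 0.3 kg, a blue and a white cap on its ends (22 mm long, same diameter). At the start it lies level in the oven's tube, 35 to 60 mm of the blue end standing out. It may roll about its axis: take its direction from its two end points
- column_blue (a point): centre of the blue end face of the column, on its axis, 120 mm from the column's centre
- column_white (a point): centre of the white end face of the column, on its axis, 120 mm from the column's centre
- oven: column oven, fixed: white and teal box (its y +60 to +240 mm, x -80 to +80 mm, 127 mm tall), a horizontal steel tube out of it, two white rests before the tube's mouth on a strip 50 mm wide and 6 mm thick (y -220 to +60 mm). Origin on the bench right below the centre of the tube's mouth, z up; the column is drawn out along its -y
- mouth (a point): centre of the tube's mouth, 70 mm above the bench. Tube 38 mm across outside, standing 60 mm out of the box; bore 24 to 25 mm, so the column's axis lies 2 mm below the tube's axis. A support 30 mm wide, 50 mm tall stands under the tube from 20 mm behind the mouth
- rest_near (a point): floor of the rest near the tube, 57 mm above the bench, 100 mm out from the mouth: an open-topped U slot 26 mm wide inside, about 42 mm over all, 10 mm thick, top 90 mm above the bench. The column slides through it or lifts out upwards, but fingers holding the column cannot pass it
- rest_far (a point): floor of the far rest, like the near one, 210 mm out from the mouth. Once fully out, its white end just past the mouth, the column lies stably in the two rests
- cradle: storage cradle, fixed: grey base 70 x 290 mm, 6 mm thick, hood at its -y end, open rest and end stop at +y. Origin on the bench under its centre, z up. Seated, the column lies along y over x = 0, axis 50 mm above the bench, blue end at about y -120 mm, white end at about +120 mm. From y -85 to +88 mm only the base is there, so the column can be held there
- hood (a point): foot of the hood's back wall, on the hood's floor (40 mm above the bench, cradle y -123 mm). Hood 26 mm wide inside, flared cheeks out to y -87 mm; blue roof from y -131 to -101 mm, underside 71 mm, top 77 mm above the bench: the blue end goes 20 mm in under it
- cradle_rest (a point): floor of the cradle's open rest for the white end, 40 mm above the bench: a U slot 26 mm wide inside, 16 mm thick, top 68 mm above the bench
- stop (a point): top of the end stop's inner face (64 mm above the bench, cradle y +123 mm). The stop keeps the column from being slid in level; tilted by 10 to 14 degrees, white end up, it goes in freely and then swings down
- wrench: small steel open-ended wrench lying on the bench; not part of the job, leave it alone. Origin at the centre of its underside
- vials: blue block of 16 amber vials, 90 x 90 mm, 51 mm tall; not part of the job, leave it alone. Origin at the centre of its underside
- solvent: glass solvent bottle with a blue cap, 86 mm across, 190 mm tall; not part of the job, leave it alone. Origin at the centre of its underside
- beaker: glass beaker, 80 mm across, 90 mm tall; not part of the job, leave it alone. Origin at the centre of its underside
- jar: amber jar with a white lid, 56 mm across, 70 mm tall; not part of the job, leave it alone. Origin at the centre of its underside
- fitting: small stepped steel fitting, 26 mm across, 28 mm tall; not part of the job, leave it alone. Origin at the centre of its underside
There are look-alikes about, which are no part of the job. Of the things like the part that bears column_mid, leave any that is orange or turquoise; of the rest the larger one is meant.

How it is judged:
By the outcome, as a careful person would: the job done as asked, in the order asked, and still so for the second after the job is handed in, with the robot touching nothing.
It also fails if it takes over 58 s, if anything falls off the work surface, if the arm or the gripper's body presses on something with over 40 N, if the wrist force passes 120 N, or if a joint passes its speed limit or range.

## Working session

There is one attempt and no reset: what is moved stays moved. The work goes in short steps, Python scripts to look and compute and a tool call to move; the robot and the scene stay as the last step left them, time stands still between calls to the robot, and variables do not carry over. Pictures are saved under pics/ and viewed, about 8 in all and at most 12, crops included, and the job is handed in when it is done.

Besides the shell and the picture viewer there is one more tool, called after "Request:" as name(argument=value, ...) on one line, values as JSON. jog_arm: Moves the arm, as the interface text tells. Its arguments: {"type":"object","properties":{"motion":{"type":"string"}},"required":["motion"]}

```bash
mkdir -p pics; ls; cat > h.py <<'E'
from bench import *
import numpy as np, cv2
from scipy.spatial.transform import Rotation as R
def cam(n):
    d=get_image(n); d['R']=R.from_rotvec(np.array(d['rvec']).ravel()).as_matrix(); d['t']=np.array(d['tvec']).ravel(); return d
def ray(d,u,v):
    K=np.array(d['K']); x=np.array([(u-K[0,2])/K[0,0],(v-K[1,2])/K[1,1]]); y=x.copy()
    for _ in range(10): y=x/(1+d['k1']*(y@y))
    return -d['R'].T@d['t'], d['R'].T@np.array([y[0],y[1],1])
def onz(d,u,v,z):
    o,r=ray(d,u,v); return o+r*(z-o[2])/r[2]
def pix(d,P):
    c=d['R']@np.array(P)+d['t']; y=c[:2]/c[2]; y=y*(1+d['k1']*(y@y)); K=np.array(d['K'])
    return np.array([K[0,0]*y[0]+K[0,2],K[1,1]*y[1]+K[1,2]])
def cloud(d):
    Z=d['range_z']; v,u=np.mgrid[:384,:512]; K=np.array(d['K'])
    x=np.stack([(u-K[0,2])/K[0,0],(v-K[1,2])/K[1,1]],-1); y=x.copy()
    for _ in range(10): y=x/(1+d['k1']*(y**2).sum(-1,keepdims=True))
    P=np.concatenate([y,np.ones(y.shape[:2]+(1,))],-1)*Z[...,None]
    return (P-d['t'])@d['R']
def save(d,f,box=None,s=1):
    im=d['color'][...,::-1]
    if box: im=im[box[1]:box[3],box[0]:box[2]]
    cv2.imwrite('pics/'+f,cv2.resize(im,None,fx=s,fy=s,interpolation=cv2.INTER_CUBIC))
E
python3 - <<'E'
from h import *
import pickle
print(get_state())
for n in('scene','top'):
    d=cam(n); save(d,n+'0.png',s=1.5); pickle.dump(d,open(n+'.pkl','wb')); print(n,-d['R'].T@d['t'],d['R'][2],d['K'],d['k1'])
E
```

```text
pics
{'time': 0.0, 'q': array([ 1.01691377e+00,  3.59482452e-01,  1.51140627e+00,  1.48673278e-05,
        1.27253892e+00, -1.15090902e-01]), 'qd': array([-0.0009369 ,  0.00022002,  0.00207812,  0.0020176 , -0.00115338,
       -0.00101771]), 'joint_torque': array([-8.00131838e-04, -5.15360820e+01, -2.70728767e+01,  6.78397645e-02,
        3.47233540e-02, -8.40378425e-05]), 'tcp_pos': array([0.25455489, 0.54259487, 0.23883298]), 'eef_rot': array([ 8.44052328e-01,  5.36260035e-01, -8.28883976e-04,  3.93436480e-04]), 'contact_force': array([ 0.26526282, -0.43997196, -0.57346605]), 'ft_torque': array([-0.04681323,  0.01786232,  0.01853289]), 'width': 0.9980916711891962}
scene [ 1.20319881 -0.72273987  0.96245038] [-0.45618719  0.61387979 -0.64423975] [[398.52458487   0.         253.01455304]
 [  0.         398.52458487 182.62691478]
 [  0.           0.           1.        ]] -0.07680587477194645
top [0.28293278 0.11012759 1.45638251] [ 0.2045529  -0.0224027  -0.97859912] [[438.02213733   0.         252.0620365 ]
 [  0.         438.02213733 187.801734  ]
 [  0.           0.           1.        ]] 0.013529224870951746
```

View pics/scene0.png

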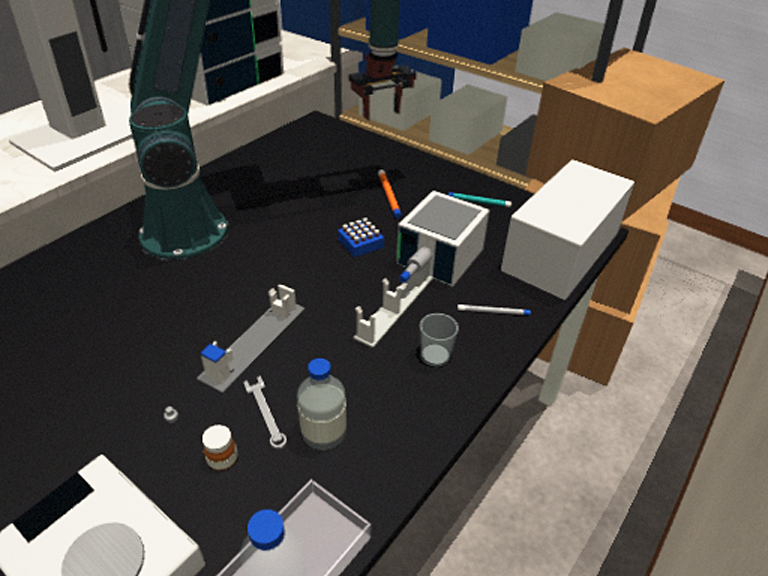

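View pics/top0.png

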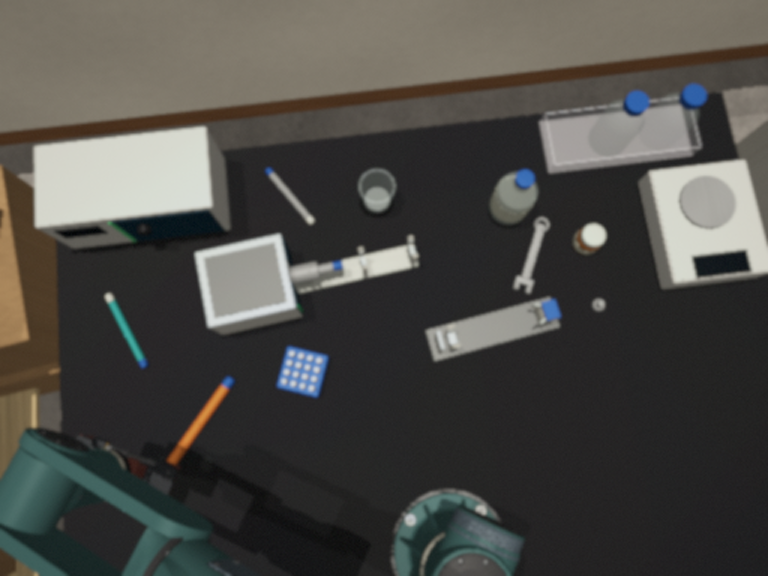

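The overhead view shows the tube and the blue end at about (225,178) in full-size pixels, the rests at (243,174) and (275,168), and the cradle from (290,230) to (370,208) with the hood at (366,206). Next I'll measure them with range data and colour masks.

```bash
python3 - <<'E'
from h import *
import pickle
D={n:pickle.load(open(n+'.pkl','rb')) for n in('scene','top')}
for n,d in D.items():
    P=cloud(d); d['P']=P; c=d['color'].astype(int); hsv=cv2.cvtColor(d['color'],cv2.COLOR_RGB2HSV)
    v,u=np.mgrid[:384,:512]
    # oven approx
    print(n,'range bench',np.percentile(P[(np.abs(P[...,2])<.01)&(P[...,0]>.2)&(P[...,0]<.8)][:,2],[5,50,95]))
    for name,z0,z1,amin in (('oven top',.115,.14,200),('rest tops',.084,.096,4),('cradlebase',.002,.010,200),('roof',.070,.083,10)):
        m=((P[...,2]>z0)&(P[...,2]<z1)&(P[...,0]>.25)&(P[...,0]<.9)&(np.abs(P[...,1])<.55))
        if name=='cradlebase': m&=(c.min(-1)>70)
        if name=='roof': m&=(c[...,2]>c[...,0]+50)
        k,l,s,cc=cv2.connectedComponentsWithStats(m.astype(np.uint8))
        for i in range(1,k):
            if s[i,4]>=amin:
                Q=P[l==i]; r=cv2.minAreaRect(Q[:,:2].astype(np.float32)*1000)
                print(n,name,s[i,4],'px',cc[i].round(),'mean',Q.mean(0).round(4),'rect',np.round(r[0],1),np.round(r[1],1),round(r[2],1))
    b=((hsv[...,0]>105)&(hsv[...,0]<130)&(hsv[...,1]>120)&(hsv[...,2]>60)).astype(np.uint8)
    k,l,s,cc=cv2.connectedComponentsWithStats(b)
    for i in range(1,k):
        Q=P[l==i].mean(0)
        if 10<s[i,4]<800 and .2<Q[0]<1: print(n,'blue',s[i,4],cc[i].round(1),s[i,:4],Q.round(3))
save(D['top'],'c1.png',(185,140,385,250),4); save(D['scene'],'c2.png',(120,150,330,270),3.8)
E
```

```text
scene range bench [-0.00316849  0.00031243  0.00485997]
scene oven top 1330 px [296. 146.] mean [0.6032 0.3412 0.1257] rect [597.8 352.6] [163.5 195.9] 5.7
scene oven top 247 px [357. 161.] mean [0.8248 0.399  0.1279] rect [822.5 399.4] [ 14.6 154.1] 89.2
scene oven top 380 px [214. 266.] mean [ 0.7397 -0.2585  0.1276] rect [ 733.8 -251.2] [84.8 62.5] 51.8
scene oven top 533 px [182. 372.] mean [ 0.8734 -0.5102  0.129 ] rect [ 862.2 -504. ] [87.3 74.3] 55.6
scene rest tops 211 px [290. 165.] mean [0.6275 0.2751 0.0893] rect [646.5 318.4] [239.4 124.7] 54.3
scene rest tops 115 px [355. 169.] mean [0.8235 0.3992 0.0902] rect [821.1 400.1] [ 14.4 152.2] 89.3
scene rest tops 6 px [257. 187.] mean [0.6061 0.1021 0.0875] rect [605.4 102.8] [ 5.2 12.8] 17.1
scene rest tops 5 px [267. 191.] mean [0.6468 0.1052 0.0894] rect [647.3 106.6] [ 3.8 13.8] 10.4
scene rest tops 9 px [239. 206.] mean [ 0.6181 -0.0074  0.0872] rect [618.4  -7.1] [ 6.4 10.8] 39.1
scene rest tops 6 px [249. 210.] mean [ 0.6574 -0.0044  0.0875] rect [657.9  -3.7] [9.7 3.5] 87.6
scene rest tops 127 px [292. 218.] mean [0.7
[... 4009 characters left out ...]
16.8] 85.0
top roof 117 px [367. 206.] mean [ 0.4669 -0.2776  0.0772] rect [ 467.5 -277.3] [40.4 31.2] 11.2
top blue 234 [462.2  63.8] [454  56  18  16] [ 0.862 -0.622  0.184]
top blue 204 [423.8  68. ] [416  60  17  16] [ 0.863 -0.5    0.185]
top blue 22 [178.5 113. ] [176 111   6   5] [0.883 0.3   0.008]
top blue 141 [349.8 118.2] [344 112  13  14] [ 0.731 -0.245  0.177]
top blue 25 [224.4 175.9] [222 173   5   7] [0.624 0.163 0.067]
top blue 124 [367.9 205.9] [362 199  13  14] [ 0.467 -0.279  0.081]
top blue 325 [202.7 248.5] [184 230  36  36] [0.402 0.261 0.026]
top blue 30 [ 95.3 242.5] [ 92 239   7   7] [0.467 0.611 0.008]
top blue 49 [152.2 253.7] [148 250   9   8] [0.407 0.427 0.013]
```

View pics/c1.png

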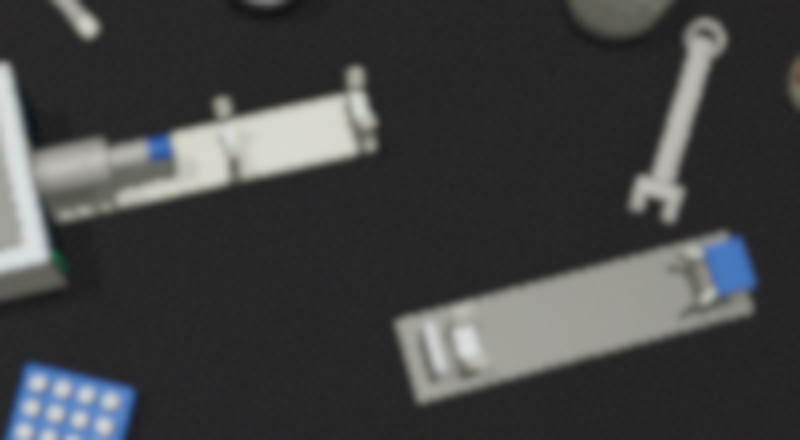

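View pics/c2.png

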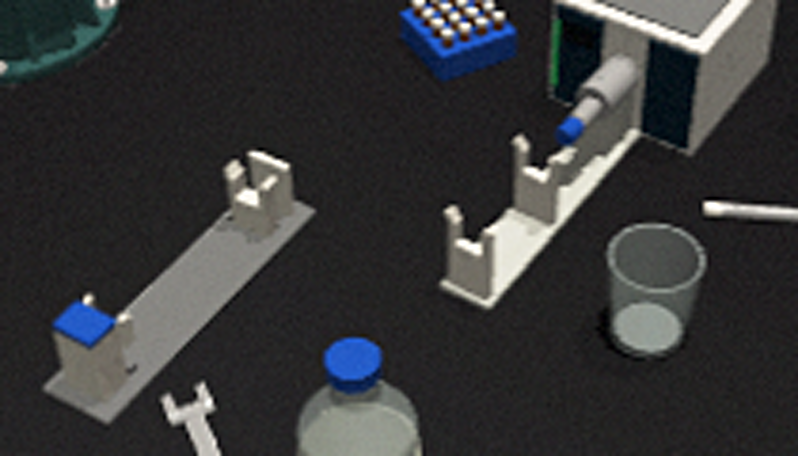

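The rests, tube, box and cradle all agree with the given sizes. The mouth is near (0.616, 0.204), oven yaw is 6.0°, and the column stands out about 53 mm. The cradle centre is near (0.450, -0.163) with yaw 7.9°. I'll plan the approach now.

```bash
cat >> h.py <<'E'
M=np.array([.616,.2038]); OY=np.radians(6.0); od=np.array([np.sin(OY),-np.cos(OY)])
C=np.array([.450,-.163]); CY=np.radians(7.9); cd=np.array([np.sin(CY),-np.cos(CY)])
def pose(yaw,tilt=0):
    c,s=np.cos(yaw),np.sin(yaw); return R.from_matrix(np.array([[c,s,0],[s,-c,0],[0,0,-1]]).T)*R.from_rotvec([tilt,0,0])
def plan(p,rot,n,g):
    st=get_state(); p0=np.array(st['tcp_pos']); r0=R.from_quat(st['eef_rot']); w=(r0.inv()*rot).as_rotvec()
    for i in range(n):
        a=r0*R.from_rotvec(w*i/n); print(g,*a.inv().apply((np.array(p)-p0)/n).round(4),*(w/n).round(4),';')
E
python3 - <<'E'
from h import *
p=M+.036*od
plan([*p,.20],pose(OY),12,1)
E
```

```text
1 -0.0153 0.0408 0.0033 0.0001 0.0001 0.0856 ;
1 -0.0118 0.042 0.0033 0.0001 0.0001 0.0856 ;
1 -0.0082 0.0428 0.0033 0.0001 0.0001 0.0856 ;
1 -0.0045 0.0434 0.0032 0.0001 0.0001 0.0856 ;
1 -0.0007 0.0436 0.0032 0.0001 0.0001 0.0856 ;
1 0.003 0.0435 0.0032 0.0001 0.0001 0.0856 ;
1 0.0067 0.0431 0.0032 0.0001 0.0001 0.0856 ;
1 0.0104 0.0424 0.0032 0.0001 0.0001 0.0856 ;
1 0.0139 0.0413 0.0032 0.0001 0.0001 0.0856 ;
1 0.0174 0.04 0.0032 0.0001 0.0001 0.0856 ;
1 0.0208 0.0383 0.0032 0.0001 0.0001 0.0856 ;
1 0.024 0.0364 0.0032 0.0001 0.0001 0.0856 ;
```

Request:
jog_arm(motion="1 -0.0153 0.0408 0.0033 0 0 0.0856; 1 -0.0118 0.042 0.0033 0 0 0.0856; 1 -0.0082 0.0428 0.0033 0 0 0.0856; 1 -0.0045 0.0434 0.0032 0 0 0.0856; 1 -0.0007 0.0436 0.0032 0 0 0.0856; 1 0.003 0.0435 0.0032 0 0 0.0856; 1 0.0067 0.0431 0.0032 0 0 0.0856; 1 0.0104 0.0424 0.0032 0 0 0.0856")

```text
time: 1.1
tcp_pos: [0.4991, 0.2921, 0.2133]
eef_rot: [0.975, 0.22, -0.0, 0.0]
contact_force: [1.1, -0.1, -0.4]
width: 0.999
```

Request:
jog_arm(motion="1 0.0139 0.0413 0.0032 0 0 0.0856; 1 0.0174 0.04 0.0032 0 0 0.0856; 1 0.0208 0.0383 0.0032 0 0 0.0856; 1 0.024 0.0364 0.0032 0 0 0.0856; 1 0 0 0 0 0 0; 1 0 0 0 0 0 0")

```text
time: 1.85
tcp_pos: [0.6194, 0.1686, 0.2004]
eef_rot: [0.999, 0.052, -0.001, -0.0]
contact_force: [-0.3, -0.7, -0.9]
width: 0.999
```

```bash
python3 - <<'E'
from h import *
p=M+.036*od
plan([*p,.066],pose(OY),5,1)
d=cam('scene'); save(d,'s1.png',(200,60,360,230),3.5)
for q in ([*M,.07],[*(M+.1*od),.057],[*(M+.053*od),.068]): print(pix(d,q))
E
```

```text
1 0.0001 0.0001 0.0269 -0.0001 0.0003 0.0 ;
1 0.0001 0.0001 0.0269 -0.0001 0.0003 0.0 ;
1 0.0001 0.0001 0.0269 -0.0001 0.0003 0.0 ;
1 0.0001 0.0001 0.0269 -0.0001 0.0003 0.0 ;
1 0.0001 0.0001 0.0269 -0.0001 0.0003 0.0 ;
[276.14092973 177.02931572]
[261.59218788 195.59250985]
[268.64917231 185.60325997]
```

Request:
jog_arm(motion="1 0 0 0.045 0 0 0; 1 0 0 0.045 0 0 0; 1 0 0 0.03 0 0 0; 1 0 0 0.0145 0 0 0; 0.35 0 0 0 0 0 0; 0.35 0 0 0 0 0 0")

```text
time: 2.65
tcp_pos: [0.6211, 0.1689, 0.0679]
eef_rot: [0.999, 0.053, 0.001, -0.0]
contact_force: [-1.4, 0.4, 0.0]
width: 0.815
```

```bash
python3 - <<'E'
from h import *
print(get_state()['tcp_pos'],get_state()['contact_force'],get_state()['width'])
d=cam('scene'); save(d,'s1.png',(210,110,340,220),5)
E
```

```text
[0.62108436 0.16889633 0.06787264] [-1.41684693  0.35322104  0.00353004] 0.8154732403841582
```

View pics/s1.png

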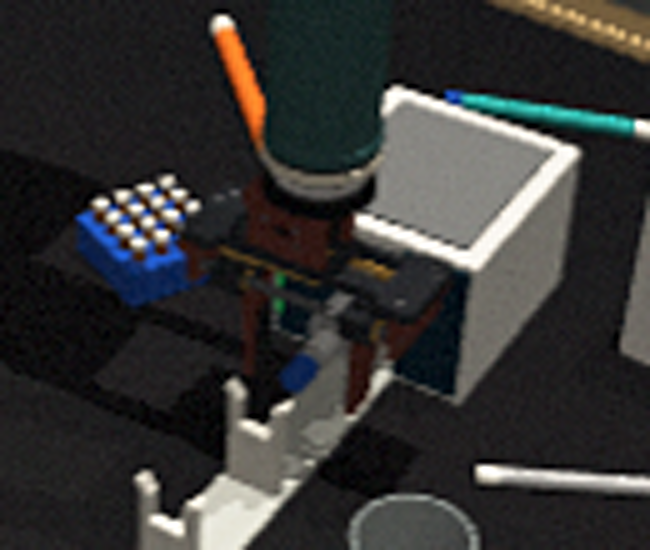

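The fingers straddle the column near the mouth. Closing.

Request:
jog_arm(motion="0.15 0 0 0.001 0 0 0; 0 0 0 0 0 0 0; 0 0 0 0 0 0 0; 0 0 0 0 0 0 0; 0 0 0 0 0 0 0")

```text
time: 3.32
tcp_pos: [0.6201, 0.1684, 0.0654]
eef_rot: [0.999, 0.052, -0.0, 0.0]
contact_force: [0.4, -0.9, -0.4]
width: 0.22
```

Gripped at 20 mm with almost no force. Pulling the first stroke.

Request:
jog_arm(motion="0 0 0.006 0 0 0 0; 0 0 0.012 0 0 0 0; 0 0 0.012 0 0 0 0; 0 0 0.012 0 0 0 0; 0 0 0.002 0 0 0 0; 0 0 0 0 0 0 0; 0.5 0 0 0 0 0 0; 0.5 0 0 0 0 0 0")

```text
time: 4.32
tcp_pos: [0.6249, 0.125, 0.0656]
eef_rot: [0.999, 0.053, 0.0, 0.0]
contact_force: [0.1, 1.1, 0.3]
width: 0.405
```

```bash
cat >>h.py <<'E'
def chk():
    s=get_state(); p=np.array(s['tcp_pos']); q=p[:2]-M
    print('out',round(q@od,4),'lat',round(q@[np.cos(OY),np.sin(OY)],4),'z',p[2].round(4),s['width'],np.round(s['contact_force'],1))
    for n in('scene','top'):
        d=cam(n); hsv=cv2.cvtColor(d['color'],cv2.COLOR_RGB2HSV)
        b=((hsv[...,0]>105)&(hsv[...,0]<130)&(hsv[...,1]>120)&(hsv[...,2]>60)).astype(np.uint8)
        k,l,S,cc=cv2.connectedComponentsWithStats(b)
        for i in range(1,k):
            X=onz(d,*cc[i],.074)[:2]-M
            if S[i,4]>5 and abs(X@[np.cos(OY),np.sin(OY)])<.03 and 0<X@od<.3: print(n,S[i,4],'cap centre out',round(X@od,4),'lat',round(X@[np.cos(OY),np.sin(OY)],4))
E
python3 -c "
from h import *
chk()"
```

```text
out 0.0793 lat 0.0006 z 0.0656 0.4049667176043716 [0.1 1.1 0.3]
scene 27 cap centre out 0.0954 lat 0.0019
```

Request:
jog_arm(motion="0.5 0 -0.025 0 0 0 0; 0.5 0 -0.022 0 0 0 0; 0.5 0 -0.004 0 0 0 0; 0 0 0 0 0 0 0; 0 0 0 0 0 0 0; 0 0 0 0 0 0 0")

```text
time: 5.18
tcp_pos: [0.6195, 0.1747, 0.0654]
eef_rot: [0.999, 0.052, -0.0, 0.0]
contact_force: [-0.9, -0.8, -0.5]
width: 0.219
```

Request:
jog_arm(motion="0 0 0 0 0 0 0; 0 0 0.008 0 0 0 0; 0 0 0.014 0 0 0 0; 0 0 0.014 0 0 0 0; 0 0 0.013 0 0 0 0; 0 0 0.002 0 0 0 0; 0 0 0 0 0 0 0; 1 0 0 0 0 0 0")

```text
time: 6.18
tcp_pos: [0.625, 0.1249, 0.0656]
eef_rot: [0.999, 0.052, 0.0, -0.0]
contact_force: [-0.5, 0.3, -0.5]
width: 0.294
```

Request:
jog_arm(motion="1 0 0 0 0 0 0; 1 0 0 -0.02 0 0 0; 1 0 0 -0.03 0 0 0")

```text
time: 6.55
tcp_pos: [0.624, 0.125, 0.1152]
eef_rot: [0.999, 0.053, -0.001, 0.0]
contact_force: [-0.4, 0.1, -0.1]
width: 0.639
```

```bash
python3 -c "
from h import *
chk()"
```

```text
out 0.0792 lat -0.0003 z 0.1152 0.6387984822916571 [-0.4  0.1 -0.1]
scene 43 cap centre out 0.1452 lat 0.0027
top 38 cap centre out 0.139 lat 0.0031
```

Request:
jog_arm(motion="1 0 0.03 0 0 0 0; 1 0 0.018 0 0 0 0; 1 0 0.001 0.02 0 0 0; 0.5 0 0 0.03 0 0 0; 0 0 0 0 0 0 0; 0 0 0 0 0 0 0; 0 0 0 0 0 0 0; 0 0 0 0 0 0 0")

```text
time: 7.65
tcp_pos: [0.6306, 0.076, 0.0664]
eef_rot: [0.999, 0.052, 0.001, 0.0]
contact_force: [0.7, 0.2, 0.9]
width: 0.471
```

Request:
jog_arm(motion="0 0 0 0 0 0 0; 0 0 0.01 0 0 0 0; 0 0 0.016 0 0 0 0; 0 0 0.016 0 0 0 0; 0 0 0.015 0 0 0 0; 0 0 0.003 0 0 0 0; 0 0 0 0 0 0 0; 0.5 0 0 0 0 0 0")

```text
time: 8.65
tcp_pos: [0.6362, 0.0163, 0.0655]
eef_rot: [0.999, 0.052, -0.0, 0.0]
contact_force: [0.7, 1.2, 1.3]
width: 0.292
```

```bash
python3 -c "
from h import *
chk()"
```

```text
out 0.1886 lat 0.0005 z 0.0655 0.29244982747701215 [0.7 1.2 1.3]
scene 22 cap centre out 0.195 lat -0.0005
```

Request:
jog_arm(motion="0.5 0 0 0 0 0 0; 0.5 0 -0.03 0 0 0 0; 0.5 0 -0.032 0 0 0 0; 0.5 0 -0.006 0 0 0 0; 0 0 0 0 0 0 0; 0 0 0 0 0 0 0; 0 0 0 0 0 0 0; 0 0 0 0 0 0 0")

```text
time: 9.75
tcp_pos: [0.6293, 0.083, 0.0655]
eef_rot: [0.999, 0.052, 0.0, 0.0]
contact_force: [0.0, -2.2, 0.9]
width: 0.219
```

```bash
python3 -c "
from h import *
chk()"
```

```text
out 0.1215 lat 0.0006 z 0.0655 0.21949754620956188 [ 0.  -2.2  0.9]
scene 33 cap centre out 0.1913 lat -0.0001
top 35 cap centre out 0.1857 lat 0.0025
```

Request:
jog_arm(motion="0 0 0.008 0 0 0 0; 0 0 0.014 0 0 0 0; 0 0 0.014 0 0 0 0; 0 0 0.014 0 0 0 0; 0 0 0.008 0 0 0 0; 0 0 0 0 0 0 0; 0.5 0 0 0 0 0 0; 0.5 0 0 0 0 0 0")

```text
time: 10.85
tcp_pos: [0.6348, 0.0265, 0.0651]
eef_rot: [0.999, 0.052, -0.0, -0.0]
contact_force: [0.4, 0.4, -0.1]
width: 0.405
```

Request:
jog_arm(motion="0.5 0 -0.02 0 0 0 0; 0.5 0 -0.024 0 0 0 0; 0.5 0 0 0 0 0 0")

```text
time: 11.22
tcp_pos: [0.6298, 0.0726, 0.0653]
eef_rot: [0.999, 0.054, -0.0, -0.0]
contact_force: [-0.5, -0.9, 0.4]
width: 0.5
```

```bash
python3 -c "
from h import *
chk()
d=cam('scene'); save(d,'s2.png',(210,130,310,225),6)
"
```

```text
out 0.132 lat -0.0 z 0.0653 0.49962702992858526 [-0.5 -0.9  0.4]
scene 48 cap centre out 0.2524 lat 0.0027
top 25 cap centre out 0.2539 lat 0.0011
```

View pics/s2.png

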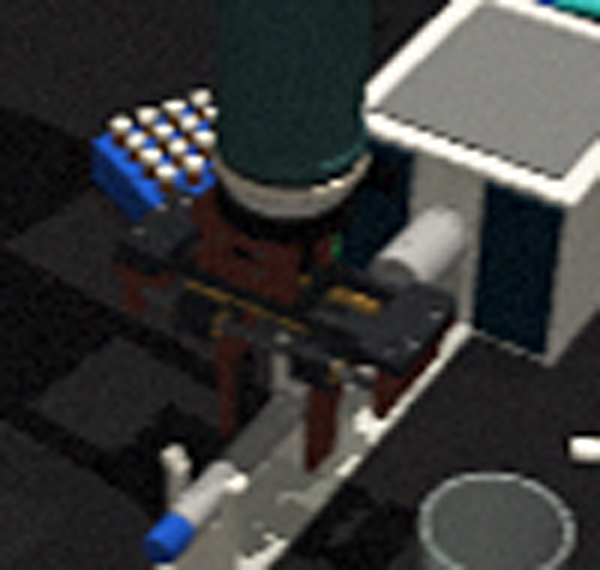

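The column lies in both rests, with the blue cap at about (238,222) in the full image, well past the far rest. I'll grip at its middle and lift gently.

Request:
jog_arm(motion="0 0 0.007 0 0 0 0; 0 0 0 0 0 0 0; 0 0 0 0 0 0 0; 0 0 0 0 0 0 0; 0 0 0 -0.003 0 0 0; 0 0 0 -0.004 0 0 0; 0 0 0 0 0 0 0")

```text
time: 12.25
tcp_pos: [0.6313, 0.0632, 0.0727]
eef_rot: [0.999, 0.052, 0.0, -0.0]
contact_force: [-0.0, -0.4, -4.1]
width: 0.219
```

Request:
jog_arm(motion="0 0 0 -0.02 0 0 0; 0 0 0 -0.04 0 0 0; 0 0 0 -0.05 0 0 0; 0 0 0 -0.03 0 0 0; 0 0 0 0 0 0 0")

```text
time: 12.88
tcp_pos: [0.6331, 0.0632, 0.2151]
eef_rot: [0.999, 0.052, 0.003, 0.0]
contact_force: [0.0, -0.4, -4.7]
width: 0.219
```

```bash
cat >>h.py <<'E'
def axis(d,p,jaw,L=.16,h=.004):
    """column points in cloud: near tcp height, within L of p, thin across; returns ends along axis"""
    P=cloud(d).reshape(-1,3); return P[np.linalg.norm(P-p,axis=1)<L]
E
python3 - <<'E'
from h import *
s=get_state(); p=s['tcp_pos']; r=R.from_quat(s['eef_rot']); print(p,s['width'],s['contact_force'])
for n in('scene','top'):
    d=cam(n); save(d,n+'3.png',(150,80,350,230),4)
    P=cloud(d); T=r.inv().apply((P-p).reshape(-1,3)).reshape(P.shape)
    m=(abs(T[...,0])<.018)&(abs(T[...,2])<.03)&(abs(T[...,1])<.17)&(d['range_z']>0)
    c=d['color'].astype(int)
    bl=m&(c[...,2]>c[...,0]+40); wh=m&(T[...,1]<-.08); 
    print(n,m.sum(),'T y pct',np.percentile(T[m][:,1],[0,1,99,100]).round(4),'blue',bl.sum(),T[bl].mean(0).round(4),T[bl][:,1].max(),'white side',wh.sum(),T[wh].mean(0).round(4))
E
```

```text
[0.63308142 0.0631546  0.21506434] 0.21887403998210583 [ 0.02644749 -0.44138144 -4.74163446]
scene 328 T y pct [-0.0835 -0.0749  0.1165  0.1173] blue 56 [ 0.0018  0.1086 -0.0066] 0.1173301770941343 white side 2 [ 0.0054 -0.0825 -0.0044]<stdin>:9: RuntimeWarning: Mean of empty slice.
  ret = um.true_divide(
Traceback (most recent call last):
ValueError: zero-size array to reduction operation maximum which has no identity
```

The wrist carries about 4 N, so the column is free, and the blue tip is 117 mm ahead of the TCP. Next I'll refine the cradle from the first images and plan the hover.

```bash
python3 - <<'E'
from h import *
import pickle
ey=-cd; ex=np.array([np.cos(CY),np.sin(CY)])
for n in('scene','top'):
    d=pickle.load(open(n+'.pkl','rb')); P=cloud(d)
    q=P[...,:2]-C; x=q@ex; y=q@ey; z=P[...,2]; ok=(abs(x)<.05)&(abs(y)<.16)
    for nm,m in (('restposts',(y>.08)&(y<.118)&(z>.058)&(z<.072)),('stop',(y>.118)&(z>.056)&(z<.07)),('roof',(y<-.09)&(z>.07)&(z<.085)),('cheeks',(y<-.08)&(y>-.1)&(z>.05)),('restfloor',(abs(x)<.01)&(y>.08)&(y<.118)&(z>.03)&(z<.05))):
        mm=m&ok
        if mm.any():
            X=x[mm];Y=y[mm]; print(n,nm,mm.sum(),'x',X.min().round(4),X.max().round(4),'y',Y.min().round(4),Y.max().round(4),'z',z[mm].mean().round(4), 'xL',X[X<0].mean().round(4),'xR',X[X>0].mean().round(4))
def tp(out,z,t): 
    rot=pose(CY,t); B=np.array([*(C+out*cd),z]); return B-rot.apply([0,.118,-.002]),rot
p,rot=tp(.085,.12,np.radians(12)); print(p); plan(p,rot,8,0)
E
```

```text
scene restposts 40 x -0.0273 0.0227 y 0.0871 0.1101 z 0.0642 xL -0.0181 xR 0.0182
scene stop 40 x -0.0185 0.0214 y 0.1196 0.1319 z 0.0622 xL -0.0101 xR 0.0123
scene roof 128 x -0.0224 0.0211 y -0.1344 -0.0902 z 0.0756 xL -0.0111 xR 0.0107
scene cheeks 30 x -0.0224 0.022 y -0.0999 -0.0866 z 0.0636 xL -0.019 xR 0.0186
scene restfloor 22 x -0.0098 0.0098 y 0.0894 0.1052 z 0.0381 xL -0.0053 xR 0.005
top restposts 31 x -0.0217 0.0254 y 0.0889 0.1053 z 0.0651 xL -0.0168 xR 0.0196
top stop 32 x -0.0187 0.0218 y 0.1221 0.1295 z 0.0632 xL -0.0096 xR 0.0117
top roof 129 x -0.018 0.0224 y -0.1314 -0.092 z 0.077 xL -0.0097 xR 0.0113
top cheeks 24 x -0.0197 0.024 y -0.0999 -0.0856 z 0.0678 xL -0.0164 xR 0.0188
top restfloor 31 x -0.0097 0.0097 y 0.0903 0.1055 z 0.0396 xL -0.0048 xR 0.0046
[ 0.44576159 -0.13245542  0.14257728]
0 -0.0255 0.0219 0.0086 0.0262 -0.0002 -0.0041 ;
0 -0.0256 0.022 0.0081 0.0262 -0.0002 -0.0041 ;
0 -0.0257 0.0221 0.0075 0.0262 -0.0002 -0.0041 ;
0 -0.0258 0.0222 0.0069 0.0262 -0.0002 -0.0041 ;
0 -0.0259 0.0223 0.0063 0.0262 -0.0002 -0.0041 ;
0 -0.026 0.0223 0.0058 0.0262 -0.0002 -0.0041 ;
0 -0.026 0.0223 0.0052 0.0262 -0.0002 -0.0041 ;
0 -0.0261 0.0224 0.0046 0.0262 -0.0002 -0.0041 ;
```

Request:
jog_arm(motion="0 -0.0255 0.0219 0.0086 0.0262 0 -0.0041; 0 -0.0256 0.022 0.0081 0.0262 0 -0.0041; 0 -0.0257 0.0221 0.0075 0.0262 0 -0.0041; 0 -0.0258 0.0222 0.0069 0.0262 0 -0.0041; 0 -0.0259 0.0223 0.0063 0.0262 0 -0.0041; 0 -0.026 0.0223 0.0058 0.0262 0 -0.0041; 0 -0.026 0.0223 0.0052 0.0262 0 -0.0041; 0 -0.0261 0.0224 0.0046 0.0262 0 -0.0041")

```text
time: 13.98
tcp_pos: [0.4445, -0.1326, 0.1412]
eef_rot: [0.992, 0.068, -0.007, -0.106]
contact_force: [1.2, -0.4, -5.1]
width: 0.221
```

Request:
jog_arm(motion="0 0 0 0 0 0 0; 0 0 0 0 0 0 0")

```text
time: 14.22
tcp_pos: [0.4463, -0.132, 0.1423]
eef_rot: [0.992, 0.068, -0.006, -0.105]
contact_force: [1.1, 0.3, -3.1]
width: 0.217
```

```bash
cat >>h.py <<'E'
EX=np.array([np.cos(CY),np.sin(CY)])
def col(img=None,box=None):
    s=get_state(); p=s['tcp_pos']; r=R.from_quat(s['eef_rot']); print('t',s['time'],'tcp',p.round(4),'F',np.round(s['contact_force'],1),'w',round(s['width'],3),'tilt',np.degrees(r.as_matrix()[:,1])[2].round(2))
    q=p[:2]-C; print('tcp cradle x,y',(q@EX).round(4),(-q@cd).round(4),'blue exp out',((p+r.apply([0,.118,-.002]))[:2]-C)@cd, 'z',(p+r.apply([0,.118,-.002]))[2])
    for n in('scene','top'):
        d=cam(n)
        if img and n=='scene': save(d,img,box,4.5)
        P=cloud(d); T=r.inv().apply((P-p).reshape(-1,3)).reshape(P.shape); c=d['color'].astype(int)
        m=(abs(T[...,0])<.02)&(abs(T[...,2]+.002)<.016)&(abs(T[...,1])<.15)&(abs(T[...,1])>.02)&(d['range_z']>0)
        if m.sum()<5: print(n,'few'); continue
        Y=T[m][:,1]
        for a,b in((-.13,-.05),(.03,.09),(.09,.13)):
            k=(Y>a)&(Y<b)
            if k.sum()>3: print(n,(a,b),k.sum(),'T mean',T[m][k].mean(0).round(4),'y lims',Y[k].min().round(4),Y[k].max().round(4),'world xy cradle',((P[m][k][:,:2]-C)@EX).mean().round(4))
E
python3 -c "
from h import *
col('s4.png',(110,120,260,250))"
```

```text
t 14.225 tcp [ 0.4463 -0.132   0.1423] F [ 1.1  0.3 -3.1] w 0.217 tilt -11.98
tcp cradle x,y 0.0006 0.0312 blue exp out 0.08462866412616309 z 0.11957018435348252
scene (-0.13, -0.05) 51 T mean [ 0.0029 -0.1096 -0.0081] y lims -0.1262 -0.0936 world xy cradle 0.0036
scene (0.03, 0.09) 122 T mean [ 0.0033  0.0606 -0.0085] y lims 0.0312 0.0894 world xy cradle 0.0037
scene (0.09, 0.13) 69 T mean [ 0.0024  0.1047 -0.0072] y lims 0.0907 0.1173 world xy cradle 0.0028
top (-0.13, -0.05) 163 T mean [ 0.0012 -0.0896 -0.0096] y lims -0.1252 -0.0512 world xy cradle 0.0018
```

View pics/s4.png

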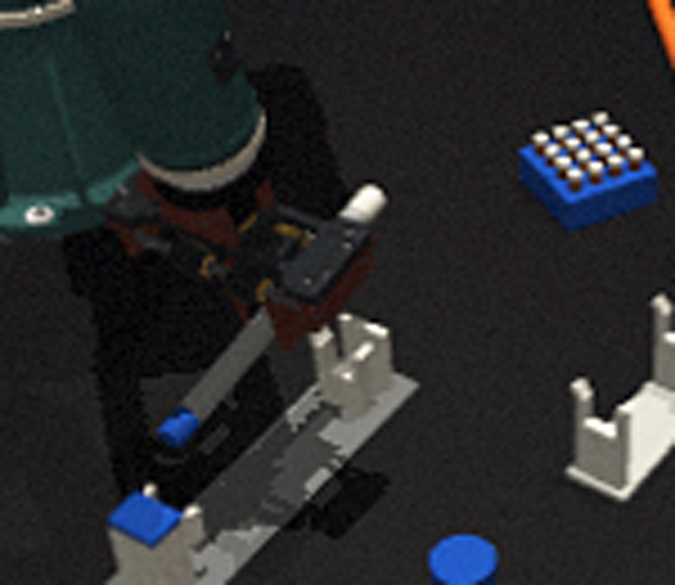

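The column is aligned with the tool to within a degree. The blue tip at about (150,215) hangs just before the hood, above the cradle. Descending.

Request:
jog_arm(motion="0 0 0.003 0.014 0 0 0; 0 0 0.005 0.0235 0 0 0; 0 0 0.004 0.019 0 0 0; 0 0 0.0018 0.0085 0 0 0; 0 0 0 0 0 0 0; 0 0 0 0 0 0 0")

```text
time: 15.08
tcp_pos: [0.4474, -0.1326, 0.0772]
eef_rot: [0.992, 0.069, -0.005, -0.104]
contact_force: [0.3, 0.7, -3.4]
width: 0.217
```

```bash
python3 -c "
from h import *
col()"
```

```text
t 15.075 tcp [ 0.4474 -0.1326  0.0772] F [ 0.3  0.7 -3.4] w 0.217 tilt -11.88
tcp cradle x,y 0.0016 0.0305 blue exp out 0.08536485709709556 z 0.05467556435676563
scene (-0.13, -0.05) 58 T mean [ 0.0028 -0.1061 -0.0079] y lims -0.1244 -0.0828 world xy cradle 0.0043
scene (0.03, 0.09) 119 T mean [ 0.003   0.0605 -0.0082] y lims 0.0303 0.09 world xy cradle 0.0046
scene (0.09, 0.13) 78 T mean [ 0.0056  0.1097 -0.008 ] y lims 0.0913 0.1291 world xy cradle 0.0072
top few
```

Request:
jog_arm(motion="0 -0.0012 0.0003 0.0015 0 0 0; 0 0 0.008 -0.0017 0 0 0; 0 0 0.009 -0.0019 0 0 0; 0 0 0.009 -0.0019 0 0 0; 0 0 0.0078 -0.0017 0 0 0; 0 0 0 0 0 0 0; 0 0 0 0 0 0 0")

```text
time: 16.05
tcp_pos: [0.4502, -0.1667, 0.0752]
eef_rot: [0.992, 0.068, -0.006, -0.105]
contact_force: [0.6, 0.2, -3.9]
width: 0.221
```

```bash
python3 -c "
from h import *
col('s5.png',(110,140,260,270))"
```

```text
t 16.05 tcp [ 0.4502 -0.1667  0.0752] F [ 0.6  0.2 -3.9] w 0.221 tilt -11.94
tcp cradle x,y -0.0004 -0.0036 blue exp out 0.11946164929132647 z 0.05253308733565585
scene (-0.13, -0.05) 67 T mean [ 0.003  -0.1041 -0.0083] y lims -0.1239 -0.0786 world xy cradle 0.0027
scene (0.03, 0.09) 132 T mean [ 0.0035  0.0617 -0.0085] y lims 0.0307 0.0898 world xy cradle 0.0031
scene (0.09, 0.13) 95 T mean [ 0.0122  0.1134 -0.0047] y lims 0.0904 0.13 world xy cradle 0.0118
top few
```

View pics/s5.png

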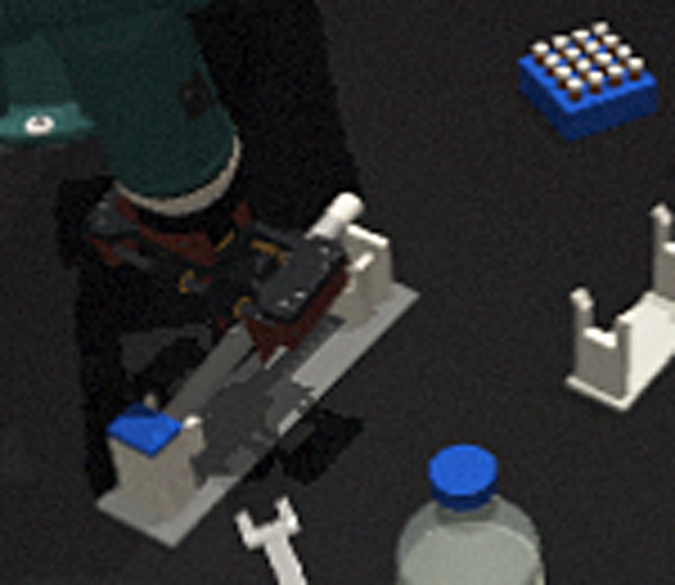

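The blue end is under the roof, clear of both cheeks, with no contact force. Swinging the white end down about the blue end.

Request:
jog_arm(motion="0 0 0.0001 0.0031 -0.026 0 0; 0 0 0.0001 0.0032 -0.026 0 0; 0 0 0.0001 0.0032 -0.026 0 0; 0 0 0.0001 0.0032 -0.026 0 0; 0 0 0.0001 0.0032 -0.026 0 0; 0 0 0.0001 0.0032 -0.026 0 0; 0 0 0 0 0 0 0")

```text
time: 17.02
tcp_pos: [0.4503, -0.1646, 0.0562]
eef_rot: [0.997, 0.069, -0.0, -0.026]
contact_force: [-0.6, -1.2, -4.0]
width: 0.22
```

```bash
python3 -c "
from h import *
col()"
```

```text
t 17.025 tcp [ 0.4503 -0.1646  0.0562] F [-0.6 -1.2 -4. ] w 0.22 tilt -3.0
tcp cradle x,y 0.0001 -0.0017 blue exp out 0.11962376490352979 z 0.05205569259899477
scene (-0.13, -0.05) 50 T mean [ 0.0042 -0.1174 -0.0027] y lims -0.1298 -0.0974 world xy cradle 0.0042
scene (0.03, 0.09) 113 T mean [ 0.0037  0.0606 -0.0076] y lims 0.0304 0.09 world xy cradle 0.0038
scene (0.09, 0.13) 89 T mean [ 0.0124  0.1135 -0.0025] y lims 0.09 0.1299 world xy cradle 0.0126
top (0.09, 0.13) 7 T mean [-0.0173  0.1046 -0.0029] y lims 0.094 0.1155 world xy cradle -0.0171
```

Request:
jog_arm(motion="0 0 0.0001 0.0035 -0.026 0 0; 0 0 0.0001 0.0035 -0.0262 0 0; 0 0 0 0.0006 0 0 0; 0 0 0 0 0 0 0; 0 0 0 0 0 0 0")

```text
time: 17.75
tcp_pos: [0.45, -0.1645, 0.0487]
eef_rot: [0.998, 0.068, 0.001, -0.001]
contact_force: [-0.2, 0.2, -2.7]
width: 0.215
```

```bash
python3 -c "
from h import *
col()"
```

```text
t 17.75 tcp [ 0.45   -0.1645  0.0487] F [-0.2  0.2 -2.7] w 0.215 tilt -0.11
tcp cradle x,y -0.0002 -0.0015 blue exp out 0.11954121185877313 z 0.05046936611047646
scene (-0.13, -0.05) 61 T mean [ 0.0009 -0.1222 -0.0068] y lims -0.1298 -0.0993 world xy cradle 0.0008
scene (0.03, 0.09) 100 T mean [ 0.0032  0.0584 -0.0081] y lims 0.03 0.0891 world xy cradle 0.003
scene (0.09, 0.13) 72 T mean [ 0.0158  0.1121 -0.0032] y lims 0.0905 0.13 world xy cradle 0.0155
top few
```

Level, 0.5 mm above its seat. I'll let go, back off straight up, then look.

Request:
jog_arm(motion="0.35 0 0 0.0005 0 0 0; 0.6 0 0 0 0 0 0; 0.7 0 0 0 0 0 0; 0.7 0 0 0 0 0 0; 0.7 0 0 -0.01 0 0 0; 0.7 0 0 -0.04 0 0 0; 0.7 0 0 -0.06 0 0 0; 0.7 0 0 -0.06 0 0 0")

```text
time: 18.85
tcp_pos: [0.4492, -0.1647, 0.2205]
eef_rot: [0.998, 0.069, 0.002, -0.001]
contact_force: [0.2, 0.1, 0.2]
width: 0.699
```

Request:
jog_arm(motion="1 0 -0.06 -0.03 0 0 0; 1 0 -0.06 0 0 0 0; 1 0 -0.06 0 0 0 0; 1 0 -0.06 0 0 0 0; 1 0 -0.06 0 0 0 0; 1 0 0 0 0 0 0; 1 0 0 0 0 0 0")

```text
time: 19.73
tcp_pos: [0.4089, 0.128, 0.2469]
eef_rot: [0.998, 0.069, 0.002, -0.0]
contact_force: [-0.3, -0.1, -0.4]
width: 0.996
```

```bash
python3 - <<'E'
from h import *
import pickle
s=get_state(); print(s['time'],s['tcp_pos'],s['contact_force'])
for n in('scene','top'):
    d=cam(n); save(d,n+'6.png',(110,140,260,270) if n=='scene' else (270,180,390,260),5)
    P=cloud(d); q=P[...,:2]-C; x=q@EX; y=-q@cd; z=P[...,2]
    m=(abs(x)<.012)&(abs(y)<.125)&(z>.053)&(z<.064)
    for a,b in((-.1,-.06),(-.06,0),(0,.06),(.06,.09),(.09,.125)):
        k=m&(y>a)&(y<b)
        if k.any(): print(n,(a,b),k.sum(),'x',x[k].mean().round(4),'z top',np.percentile(z[k],[50,90]).round(4),'ymax',y[k].max().round(4))
    o=pickle.load(open(n+'.pkl','rb')); df=np.abs(o['color'].astype(int)-d['color']).sum(-1)>150
    k,l,S,cc=cv2.connectedComponentsWithStats(df.astype(np.uint8)); print(n,[(S[i,4],*cc[i].round()) for i in range(1,k) if S[i,4]>25])
E
```

```text
19.725 [0.40891782 0.12799963 0.24692175] [-0.28174809 -0.13430735 -0.35268213]
scene (-0.1, -0.06) 38 x 0.002 z top [0.0584 0.0607] ymax -0.0603
scene (-0.06, 0) 80 x 0.0019 z top [0.0585 0.0608] ymax -0.0014
scene (0, 0.06) 76 x 0.0025 z top [0.0583 0.0614] ymax 0.0588
scene (0.06, 0.09) 37 x 0.0026 z top [0.058  0.0606] ymax 0.0895
scene (0.09, 0.125) 39 x -0.0 z top [0.0579 0.0613] ymax 0.1246
scene [(np.int32(2008), np.float64(104.0), np.float64(39.0)), (np.int32(1527), np.float64(203.0), np.float64(42.0)), (np.int32(41), np.float64(229.0), np.float64(19.0)), (np.int32(95), np.float64(255.0), np.float64(26.0)), (np.int32(1326), np.float64(143.0), np.float64(76.0)), (np.int32(563), np.float64(255.0), np.float64(57.0)), (np.int32(452), np.float64(85.0), np.float64(106.0)), (np.int32(31), np.float64(255.0), np.float64(116.0)), (np.int32(45), np.float64(116.0), np.float64(122.0)), (np.int32(58), np.float64(272.0), np.float64(180.0)), (np.int32(48), np.float64(270.0), np.float64(194.0)), (np.int32(197), np.float64(171.0), np.float64(212.0)), (np.int32(205), np.float64(169.0), np.floa
[... 876 characters left out ...]
np.int32(63), np.float64(278.0), np.float64(301.0)), (np.int32(83), np.float64(111.0), np.float64(312.0)), (np.int32(69), np.float64(244.0), np.float64(310.0)), (np.int32(54), np.float64(51.0), np.float64(315.0)), (np.int32(52), np.float64(261.0), np.float64(313.0)), (np.int32(249), np.float64(21.0), np.float64(355.0)), (np.int32(78), np.float64(81.0), np.float64(334.0)), (np.int32(66), np.float64(287.0), np.float64(332.0)), (np.int32(207), np.float64(106.0), np.float64(349.0)), (np.int32(64), np.float64(273.0), np.float64(346.0)), (np.int32(201), np.float64(323.0), np.float64(355.0)), (np.int32(44), np.float64(98.0), np.float64(358.0)), (np.int32(107), np.float64(348.0), np.float64(378.0))]
```

View pics/scene6.png

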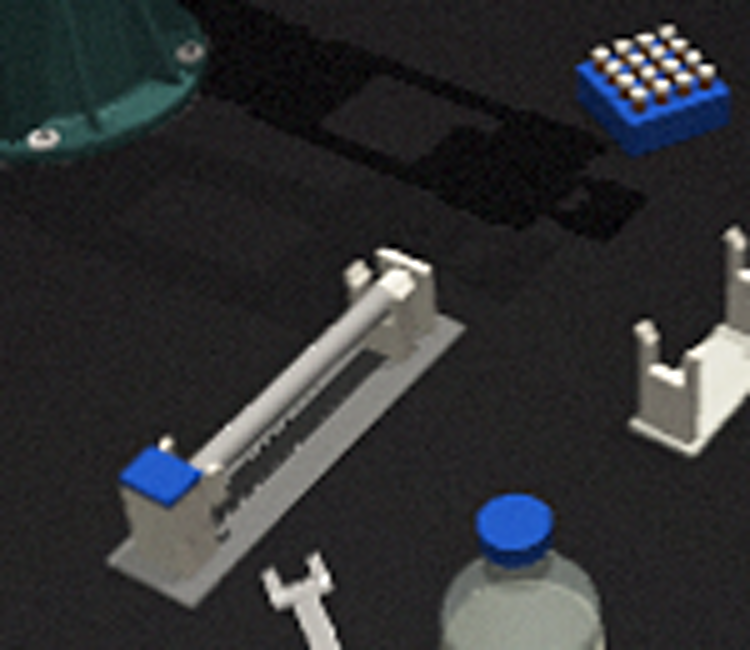

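The column lies level in the cradle, with its top at 0.060–0.062 m at both ends. The blue end is under the hood and the white end is inside the stop, at (375,280) in the crop. Nothing else has moved in either view. Handing in.

```bash
python3 -c "
from h import *
print(close_job())"
```

```text
the job is handed in; nothing more can be done
None
```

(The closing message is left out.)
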